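# Set the wide thumbwheel on a chocolate stencil frame

### The arm

A 6-joint arm with a two-finger parallel gripper is mounted at the origin on the work surface. World frame = base frame: x ahead of the robot, y to its left, z up, the work surface at z = 0. Lengths are in m, angles in rad, forces in N, time in s.
With the tool pointing down it reaches from about 0.35 to 0.85 m from the base axis. Payload 8.1 kg.
Tool frame: the origin (TCP) lies at the very end of the fingers, on their centre line; the grasp point (between the pads) lies 19 mm behind it; z points along the fingers, y is the direction in which the jaws open and shut (so a half turn about z gives the same grasp; the last joint's range is limited). The gripper opens to 93 mm and grips with 3 to 60 N. Pads are 15 mm wide; open, the fingers measure 128 mm over their backs; the gripper's body (75 mm by 188 mm) begins 65 mm behind the grasp point.
Start: joints at [-0.085, 0.13, 1.488, -0, 1.523, -0.085], TCP at [0.6, 0, 0.219] pointing down, gripper open.
Joint ranges: [-2.96, 2.96], [-0.89, 2.26], [0.02, 2.5], [-1.34, 4.48], [0, 2.73], [-2.66, 2.66]. Speed limits (rad/s): [2.39, 2.39, 2.79, 3.14, 3.14, 3.14].

### API

Orientations are given as a rotation vector (axis times angle).
In Python, from plant import * gives the robot as it stands.
- The arm moves only by the tool apply_moves, never from a script. Its argument "commands" is one flat list of numbers, 7 for each row, row after row: the shift along the world's x, y, z in cm, then the turn, a rotation vector about the world's x, y, z in rad, then the finger opening in cm, from 0 to 9.3. A call has 1 to 8 rows; each row shifts and turns the pose as measured when the row begins; what a row does not reach is not made up. A row lasts 1/8 s, in which the tool goes at most 62.5 mm and 10.7 degrees, less where a joint would pass 70% of its speed; a pose out of reach is approached as far as the arm can. A call with a gripper value outside its range is refused whole. The fingers move at their own pace and stop on an object; "squeeze" is the grip in N (left out, the last holds). Time passes only in rows, so rows that do not move let the fingers close. It gives the time, the measured TCP pose, the force and the opening at its end, in the units of the state.
- read_state(): the state, without advancing time (a new reading comes with each control period).
- read_camera(name): name is "scene" or "side" or "wrist"; returns (picture, depth): 384x512x3 uint8, blue, green, red; 384x512 float32, m along the optical axis (not along the pixel's ray), 0 where there is no reading.
- camera_model(name): a dict with "intrinsics" (3x3 intrinsics, pixels), "R" (3x3) and "t" (3): a world point X has camera coordinates R X + t. Camera axes: x right, y down, z forward; pixel columns grow to the right and rows downward; lengths in m; the calibration is good to about 2 mm. A picture is of the moment at which its call begins: read the wrist's pose just before it. camera_model takes no time and is no camera call; for the wrist camera it gives the pose at the moment of the call.
- close_job(): hands the job in, once; it reports no verdict.
Trained networks look in the newest picture that a camera, given by its name, has taken for a name from the list of things; names that differ only in an ending like _2 or _b are one class to them, and where a whole thing is asked for, a point or a joint stands for the part that bears it (a point fixed in the world has none). Each returns a list of dicts, best first, with "conf" (0 to 1); they miss things now and then, are a little off and sometimes report something else, mostly with a low value. They report only what shows in the picture. A call takes as long as a camera call. They do not tell look-alikes from the thing itself.
- find_in(query, camera): "point" ([x, y, z] in m, in the coordinates of the camera as it stood for that picture, good to about 4 mm: the middle of the surface that is visible of it).
- cut_out(query, camera): "mask" (384x512 bool, what is visible of it).
- spot_point(query, camera): "point" ([x, y, z] in m, in the coordinates of the camera as it stood for that picture, good to about 4 mm: a listed point, or the origin of a listed thing).
The state is a dict: "t": time; "q": joint angles; "dq": joint speeds; "joint_torque": joint torques, N m; "tool_pos": TCP position; "orientation": TCP orientation; "force": force on the tool from outside, world axes, zero at the start; "wrist_torque": the same for the moment, N m; "opening": finger opening in m.
Only numpy, scipy, OpenCV 4.12 (cv2) and the standard library are available. Lean on these libraries where they do the work, as an engineer would, in place of code of your own. Each camera call takes 0.05 s, during which the arm holds its last target. There are 200 camera calls.

### The job

Before the next tray of chocolate discs, set the stencil frame's film thickness: with a fingertip, roll the wide thumbwheel on its adjuster until its brass pointer stands inside the engraved band on the scale. Leave the narrow thumbwheel's setting as it is, and take the finger away.

Things in the scene. Friction and masses are not known exactly. Their poses are not given: they have to be found in the camera images.
- wide_wheel_top (a point): Top point, mid-width, of the black ribbed wheel to roll: radius 25, 24 mm wide, 59 mm above the table, axle along y. Recessed in a fixed aluminium block 116(x) x 80 x 45 tall; 14 mm stands out, 18 mm to -y of the block's middle. Press the rim from above, stroke along x; friction turns it (1 N at the rim), it stays as left. Sprung: gives from 2 N, bottoms 5 mm lower at 9 N.
- wide_pointer_mid (a point): Middle of the wide wheel's brass pointer (4 x 13 mm bar) in the scale slot on the same block's top, 45 mm above the table, 40 mm to +y of the wheel. It moves along x just as far as the wheel's exposed rim, in the same direction: 60 mm in all, -30 to +30 mm of the block's middle. Only the wheel moves it.
- wide_band (a point): Middle of the wide wheel's engraved band beside that slot: a dark frame 20 mm long between two cross lines, 10 mm to +x of the block's middle. Same axes: x along the slot and rolling direction (horizontal), z up. The pointer starts 20 to 40 mm to -x of it and can go at most 20 mm past it.
- narrow_pointer_mid (a point): Like brass pointer of the narrow wheel (radius 25, only 8 mm wide), not to be moved; it stands anywhere along its slot. Its block has the same size, layout and axes and stands 180 mm beside the wide wheel's block, to its +y or its -y side, both along one long side of the steel stencil frame.
There are look-alikes about, which are no part of the job. Leave any purple or red look-alike of the part that bears wide_wheel_top alone.

How it is judged:
By the outcome, as a careful person would: the job done as asked, in the order asked, and still so for the second after the job is handed in, with the robot touching nothing.
It also fails if it takes over 40 s, if anything falls off the work surface, if the arm or the gripper's body presses on something with over 40 N, if the wrist force passes 120 N, or if a joint passes its speed limit or range.

## Working session

There is one attempt and no reset: what is moved stays moved. The work goes in short steps, Python scripts to look and compute and a tool call to move; the robot and the scene stay as the last step left them, time stands still between calls to the robot, and variables do not carry over. Pictures are saved under pics/ and viewed, about 8 in all and at most 12, crops included, and the job is handed in when it is done.

Besides the shell and the picture viewer there is one more tool, called after "Emit:" as name(argument=value, ...), one argument or row to a line, values as JSON. apply_moves: Moves the arm, as the interface text tells. Its arguments: {"type":"object","properties":{"commands":{"type":"array"},"squeeze":{"type":"number"}},"required":["commands"]}

```bash
mkdir -p pics
cat > h.py <<'E'
from plant import *
import numpy as np, cv2
def world(cam,p):
    m=camera_model(cam); return np.array(m["R"]).T@(np.array(p)-np.array(m["t"]))
def pix(cam,X):
    m=camera_model(cam); c=np.array(m["intrinsics"])@(np.array(m["R"])@np.array(X)+np.array(m["t"])); return c[:2]/c[2]
def pz(cam,u,v,z):
    m=camera_model(cam);R=np.array(m["R"]);o=-R.T@np.array(m["t"]);d=R.T@np.linalg.inv(np.array(m["intrinsics"]))@[u,v,1]
    return o+d*(z-o[2])/d[2]
E
python3 - <<'E'
from h import *
a,_=read_camera("scene"); 
for q in ["wide_wheel_top","wide_pointer_mid","wide_band","narrow_pointer_mid"]:
    for r in spot_point(q,"scene")[:4]:
        X=world("scene",r["point"]); print(q,round(r["conf"],2),X.round(3),pix("scene",X).round())
b,_=read_camera("side")
cv2.imwrite("pics/a.png",cv2.resize(a,(800,600)));cv2.imwrite("pics/b.png",cv2.resize(b,(800,600)))
s=read_state();print(s["t"],s["tool_pos"],s["force"],s["orientation"])
E
```

```text
wide_wheel_top 0.94 [0.344 0.199 0.058] [289. 141.]
wide_wheel_top 0.81 [0.541 0.315 0.058] [355. 191.]
wide_wheel_top 0.66 [0.749 0.315 0.061] [388. 268.]
wide_wheel_top 0.64 [0.502 0.027 0.059] [224. 188.]
wide_band 0.88 [0.36  0.236 0.043] [305. 149.]
wide_band 0.74 [0.567 0.348 0.044] [372. 202.]
wide_band 0.73 [0.519 0.067 0.046] [243. 195.]
wide_band 0.61 [0.776 0.352 0.045] [411. 284.]
0.3 [5.99801661e-01 4.05376836e-05 2.18257663e-01] [-0.50179536  0.2423124   0.49117221] [-2.22109255e+00 -2.22106541e+00  6.77629920e-04]
```

View pics/a.png

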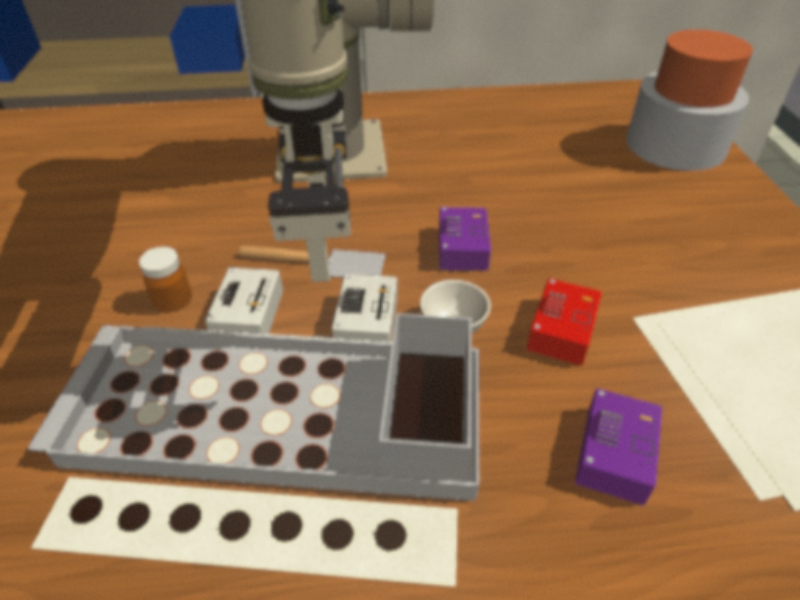

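The picture shows two aluminium blocks beside the frame, at (248,300) and (365,305), plus two purple and one red look-alike. The wheel with the wide dark patch is the one on the block at (365,305). I'll confirm it in an enlarged crop and with the wrist camera.

Run:
```python
from h import *
a,_=read_camera("scene"); c=cv2.resize(a[165:225,125:260],None,fx=4.4,fy=4.4,interpolation=cv2.INTER_CUBIC)
w,d=read_camera("wrist")
for q in ["wide_wheel_top","wide_pointer_mid","wide_band","narrow_pointer_mid"]:
    for r in spot_point(q,"wrist")[:3]:
        X=world("wrist",r["point"]); print(q,round(r["conf"],2),X.round(4),pix("wrist",X).round())
w=cv2.resize(w,(594,400)); c=cv2.resize(c,(594,200))
cv2.imwrite("pics/c.png",np.vstack([c,w]))
m=camera_model("wrist");print(np.array(m["R"]).round(2),-np.array(m["R"]).T@m["t"])
```

```text
wide_wheel_top 0.65 [0.5016 0.0266 0.0556] [171. 153.]
wide_pointer_mid 0.51 [0.4895 0.0762 0.0481] [159. 109.]
wide_band 0.65 [0.5178 0.0676 0.0487] [184. 117.]
narrow_pointer_mid 0.35 [ 0.4958 -0.1123  0.0471] [176. 258.]
narrow_pointer_mid 0.22 [0.493  0.0709 0.0479] [162. 114.]
[[ 1.    0.   -0.  ]
 [ 0.   -0.97  0.25]
 [-0.   -0.25 -0.97]] [0.59978297 0.06853249 0.38431638]
```

View pics/c.png

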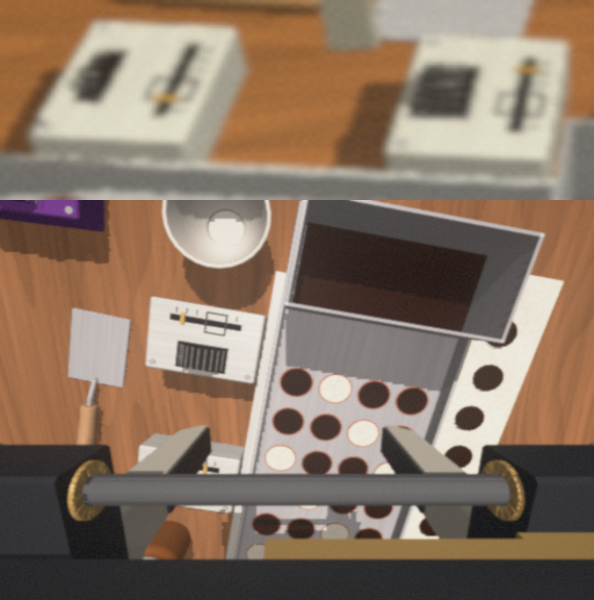

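View pics/b.png

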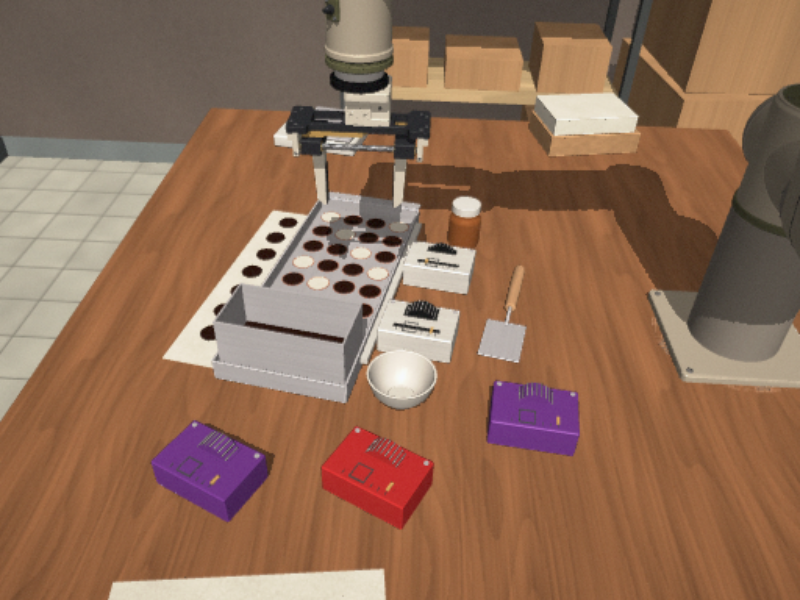

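The crop confirms it. The block at (0.50, 0.04), with the wide wheel at wrist-crop (202,357), is the one to roll. Its pointer is at (182,318) and its band at (216,323), to the right (+x). The other block has the narrow wheel and isn't to be touched. The block is yawed about -8°, so I'll close the fingers, move above it and measure closer.

Emit:
apply_moves(
  commands=[-4,1,0,0,0,0,0,-5,1.5,-3,0,0,0,0,-1,0.5,-4,0,0,0,0,0,0,-2,0,0,0,0,0,0,0,0,0,0,0],
  squeeze=10,
)

```text
t: 1.23
tool_pos: [0.4968, 0.0308, 0.1261]
orientation: [2.221, 2.221, 0.001]
force: [0.3, 0.2, -0.0]
opening: 0.0477
```

```bash
cat > look.py <<'E'
import sys
from h import *
s=read_state();w,d=read_camera("wrist")
print(s["t"],np.round(s["tool_pos"],4),np.round(s["force"],2),s["opening"])
for q in ["wide_wheel_top","wide_pointer_mid","wide_band","narrow_pointer_mid"]:
    for r in spot_point(q,"wrist")[:2]:
        X=world("wrist",r["point"]); print(q,round(r["conf"],2),X.round(4),pix("wrist",X).round())
h=cv2.cvtColor(w,cv2.COLOR_BGR2HSV)
k=cv2.inRange(h,(12,110,90),(32,255,255))
n,l,st,c=cv2.connectedComponentsWithStats(k)
for i in range(1,n):
    if 15<st[i,4]<3000: print("brass",st[i],c[i].round(1),pz("wrist",*c[i],0.045).round(4))
cv2.imwrite("pics/%s.png"%sys.argv[1],cv2.resize(w,(800,600)))
E
python3 look.py d
```

```text
1.225 [0.4968 0.0308 0.1261] [ 0.27  0.25 -0.03] 0.04765230425698187
wide_wheel_top 0.75 [0.5003 0.0268 0.0632] [257. 203.]
wide_pointer_mid 0.65 [0.4925 0.0698 0.0483] [247. 151.]
wide_band 0.86 [0.5207 0.0675 0.0486] [279. 153.]
wide_band 0.32 [0.4928 0.07   0.0478] [247. 150.]
brass [240 143   6  13  56] [242.7 148.8] [0.4889 0.0711 0.045 ]
brass [ 211  213   88   50 2919] [252.7 242.3] [ 0.4976 -0.0186  0.045 ]
brass [151 250  20  58 524] [158.1 278.6] [ 0.4032 -0.0577  0.045 ]
brass [340 250  19  58 522] [351.1 277.8] [ 0.5958 -0.0575  0.045 ]
brass [ 19 294  24  51 633] [ 30.6 318.9] [ 0.2672 -0.1042  0.045 ]
```

View pics/d.png

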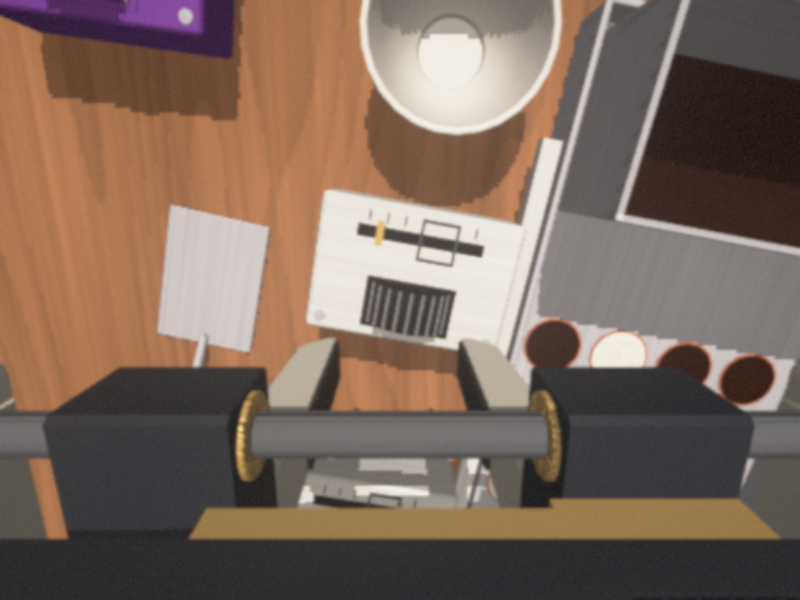

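Pointer at (380,233) and band centre at (439,242), which gives about 37.5 mm to go along a direction yawed -0.17 rad. I'll finish closing, align and go down just short of the wheel.

Emit:
apply_moves(
  commands=[-0.3,-0.1,-2,0,0,-0.17,0,0,0,-2,0,0,0,0,0,0,-1,0,0,0,0,0,0,0,0,0,0,0,0,0,0,0,0,0,0],
)

```text
t: 2.1
tool_pos: [0.501, 0.0289, 0.0832]
orientation: [2.4, 2.011, 0.016]
force: [-0.3, 0.0, 0.1]
opening: 0.0003
```

```bash
python3 look.py e
```

```text
2.1 [0.501  0.0289 0.0832] [-0.32  0.02  0.06] 0.0003339258291324225
wide_wheel_top 0.61 [0.5008 0.0257 0.0564] [255. 218.]
wide_band 0.56 [0.5187 0.0659 0.0477] [270. 158.]
brass [220 149   7  17  87] [223.4 157. ] [0.4857 0.0721 0.045 ]
brass [248 251  15  59 490] [254.9 282.1] [ 0.4902 -0.0328  0.045 ]
brass [121 259  13   4  25] [126.7 260.5] [0.3935 0.005  0.045 ]
```

View pics/e.png

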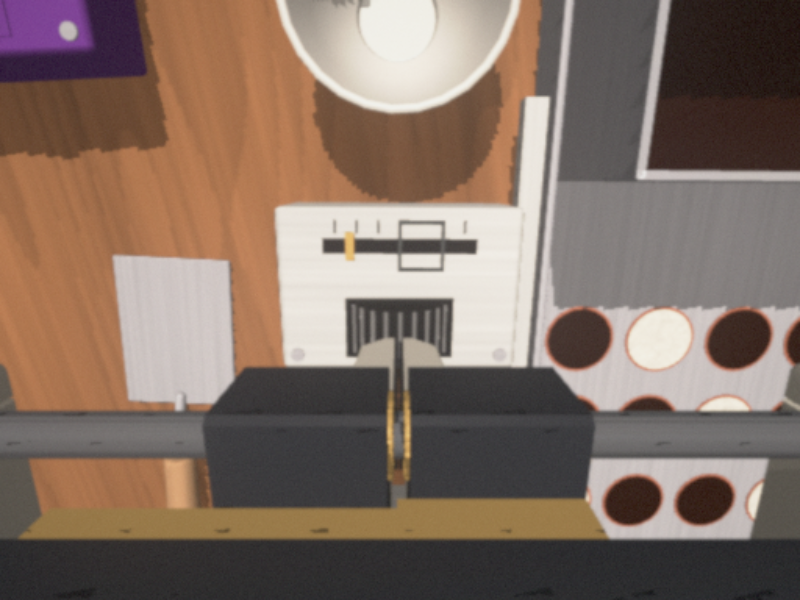

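The view is square now. At block scale (246 px = 116 mm), the pointer at x=350 is 33.7 mm short of the band centre at 421, and the wheel is centred under the finger at about x=0.5015. I'll go to the start of the stroke and descend.

Emit:
apply_moves(
  commands=[-1.4,0,0,0,0,0,0,0,0,-1,0,0,0,0,0,0,-1,0,0,0,0,0,0,0,0,0,0,0],
)

```text
t: 2.85
tool_pos: [0.4873, 0.0289, 0.0618]
orientation: [2.4, 2.01, 0.017]
force: [-0.3, 0.2, 1.3]
opening: 0.0006
```

Emit:
apply_moves(
  commands=[0,0,-0.3,0,0,0,0,0,0,-0.2,0,0,0,0,0,0,0,0,0,0,0],
)

```text
t: 3.22
tool_pos: [0.4876, 0.0289, 0.0566]
orientation: [2.4, 2.01, 0.016]
force: [-2.2, 0.1, 2.8]
opening: 0.0004
```

Emit:
apply_moves(
  commands=[0.5,-0.08,0,0,0,0,0,0.5,-0.08,0,0,0,0,0,0.5,-0.08,0,0,0,0,0,0,0,0,0,0,0,0],
)

```text
t: 3.72
tool_pos: [0.5051, 0.0258, 0.0581]
orientation: [2.398, 2.009, 0.019]
force: [-0.1, -0.3, 3.0]
opening: 0.0003
```

```bash
sed -i 's/"wide_wheel_top","wide_pointer_mid","wide_band","narrow_pointer_mid"/"wide_band"/' look.py; python3 look.py f
```

```text
3.725 [0.5051 0.0258 0.0581] [-0.08 -0.26  3.04] 0.00029826325249665965
wide_band 0.75 [0.5212 0.0681 0.046 ] [268. 155.]
brass [238 150   7  19 110] [241.1 158.8] [0.5038 0.0688 0.045 ]
```

View pics/f.png

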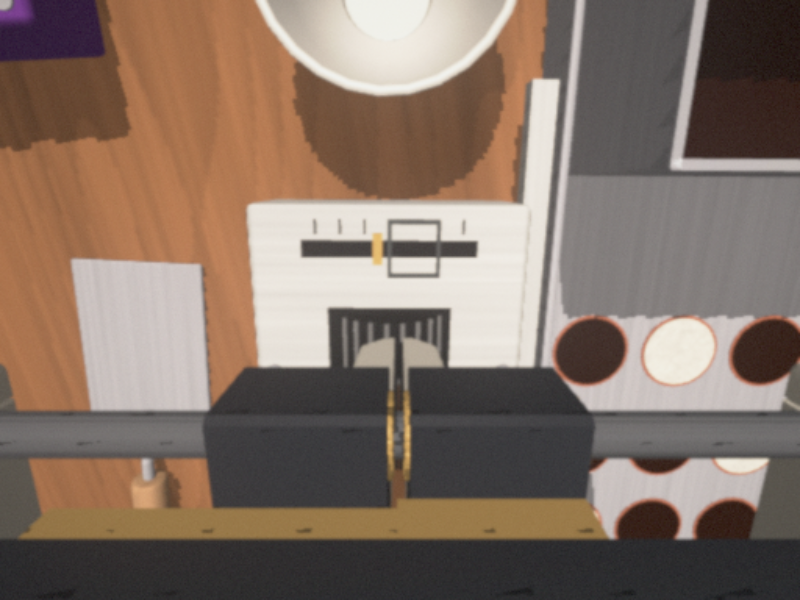

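The pointer is at (377,248) and the band centre at (414,248), so it has tracked the finger and has about 15 mm left. I'll continue the stroke.

Emit:
apply_moves(
  commands=[0.5,-0.08,-0.05,0,0,0,0,0.4,-0.06,0,0,0,0,0,0,0,0,0,0,0,0],
)

```text
t: 4.2
tool_pos: [0.5144, 0.0243, 0.0573]
orientation: [2.398, 2.009, 0.019]
force: [1.3, -1.0, 1.8]
opening: 0.0005
```

```bash
python3 look.py g
```

```text
4.2 [0.5144 0.0243 0.0573] [ 1.25 -1.02  1.8 ] 0.0004696478328104411
wide_band 0.88 [0.518  0.0687 0.0434] [248. 155.]
brass [238 151   8  19 111] [241.6 159.7] [0.5135 0.0668 0.045 ]
```

The pointer has about 5.5 mm left. I'll lift off, go back and make a short second stroke near the top of the wheel.

Emit:
apply_moves(
  commands=[0,0,1,0,0,0,0,0,0,0.5,0,0,0,0,-1.5,0.25,0,0,0,0,0,0,0,0,0,0,0,0,0,0,-0.8,0,0,0,0,0,0,-0.5,0,0,0,0,0,0,0,0,0,0,0],
)

```text
t: 5.18
tool_pos: [0.4989, 0.0275, 0.0594]
orientation: [2.399, 2.01, 0.019]
force: [0.2, -0.2, -0.0]
opening: 0.001
```

```bash
python3 look.py i
```

```text
5.175 [0.4989 0.0275 0.0594] [ 0.17 -0.17 -0.01] 0.001002662717223887
wide_band 0.92 [0.5169 0.07   0.0478] [271. 154.]
brass [263 151   7  19 110] [265.9 159.7] [0.5135 0.0668 0.045 ]
```

Emit:
apply_moves(
  commands=[0,0,-0.25,0,0,0,0,0,0,0,0,0,0,0,0.5,-0.08,0,0,0,0,0,0,0,0,0,0,0,0],
)

```text
t: 5.78
tool_pos: [0.5057, 0.0263, 0.0586]
orientation: [2.397, 2.008, 0.021]
force: [0.6, -0.8, 3.3]
opening: 0.0003
```

```bash
python3 look.py j
```

```text
5.775 [0.5057 0.0263 0.0586] [ 0.57 -0.77  3.27] 0.00026754951833201474
wide_band 0.75 [0.5165 0.0664 0.0484] [261. 161.]
brass [261 151   8  19 111] [264.8 159.7] [0.5193 0.066  0.045 ]
```

View pics/j.png

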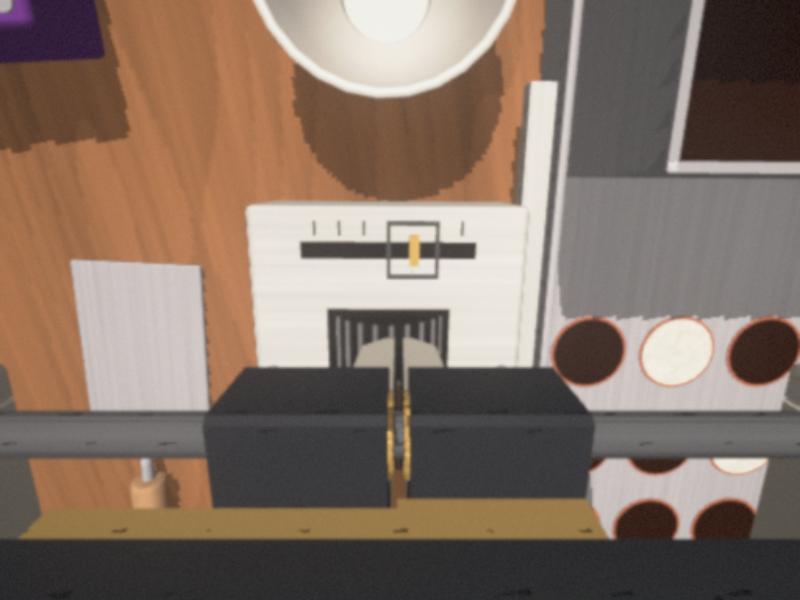

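The pointer at (414,250) stands in the middle of the band (388–438). I'll lift away straight up.

Emit:
apply_moves(
  commands=[0,0,1,0,0,0,0,0,0,2,0,0,0,0,0,0,4,0,0,0,0,0,0,4,0,0,0,0,0,0,0,0,0,0,0,0,0,0,0,0,0,0],
)

```text
t: 6.62
tool_pos: [0.5026, 0.027, 0.1715]
orientation: [2.4, 2.011, 0.017]
force: [0.6, 0.2, -0.1]
opening: 0.0001
```

```bash
python3 look.py k
```

```text
6.625 [0.5026 0.027  0.1715] [ 0.6   0.21 -0.05] 0.00014619341410133338
wide_band 0.94 [0.517  0.069  0.0467] [260. 141.]
brass [260 139   5  11  39] [261.9 144. ] [0.5187 0.0657 0.045 ]
brass [248 251   5  56 212] [249.5 277.7] [ 0.4784 -0.0841  0.045 ]
brass [258 251   5  56 222] [260.1 278.1] [ 0.4905 -0.0869  0.045 ]
```

View pics/k.png

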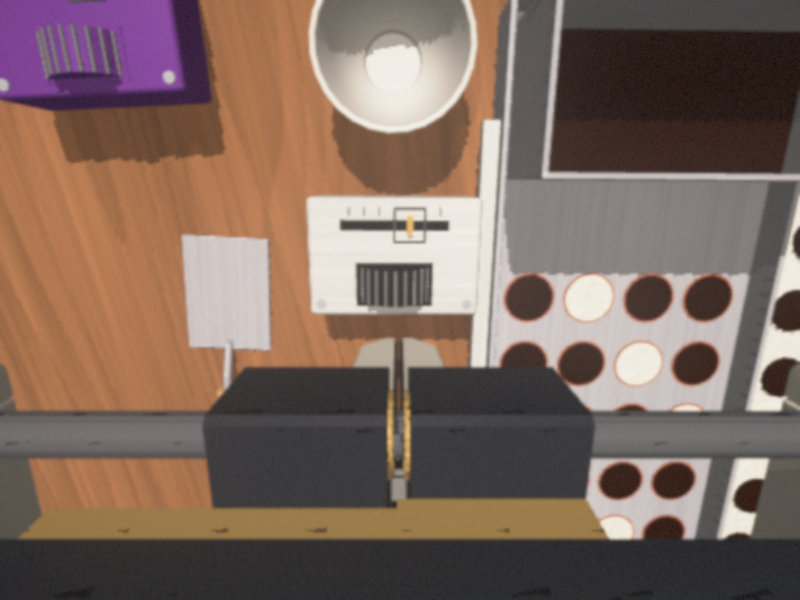

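The pointer at (410,226) is still centred in the band (394–426), and the finger is clear. I'll hand in.

```bash
python3 -c "
from plant import *
print(close_job())"
```

```text
the job is handed in; nothing more can be done
None
```

The wide wheel's pointer now stands within about 1 mm of the middle of its engraved band. I rolled the wheel there with the closed fingertips in two strokes, starting about 34 mm short of the band.

- **Last check:** after lifting the finger to z = 0.17 m, the wrist picture shows the pointer at pixel 410 and the band from 394 to 426. The wrist force had fallen to noise, about 0.6 N, and the clock stood at about 6.6 s of the 40 s.
- **Narrow wheel:** the finger never went near it, but I did not re-measure its pointer at the end.
- **Disagreement:** my first pixel estimate of the wheel's position was about 7 mm off the network's. The square-on view agreed with the network, so I used that.

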